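Turn the tube rotator until the tube stands upright

TASK

Only one spoke of the tube rotator's wheel carries a capped tube, and it hangs low: gently push the wheel's spokes round with the fingertips, one spoke after another, until that tube points straight up with its cap on top. Only push: do not grip the wheel, do not lift or shift the rotator, and leave the other things on the bench alone. Finish clear of the wheel, which stays where it is left.

Things in the scene. Friction and masses are not known exactly. Their poses are not given: they have to be found in the camera images.
- rotator: Bench tube rotator, loose, about 4 kg; origin: centre of its underside. x runs along the wheel's axle from column to wheel, y is level in the wheel's plane, z up. Grey slab 18 mm thick (x -110 to 90, y -85 to 85 mm); white column 75 (x) by 65 (y) mm, x -96 to -20 mm, top 193 mm above the bench. It slides if pushed hard.
- hub (a point): Centre of the upright spoked wheel on its level axle, 185 mm above the bench, 35 mm along the rotator's +x. Hub 44 mm across, steel rim of 58 mm mean radius (10 mm bar). Six straight 10 mm spokes, 60 degrees apart, reach past the rim, each ending in a grey round socket 28 mm across, 80 to 110 mm from this point; between them it is open. Five sockets are empty.
- tube_cap (a point): Outer end of the white cap of the only tube on the wheel, 155 mm from the hub point. The tube (24 mm across; cap 30 mm across, 18 mm long) is fixed in the sixth socket and continues its spoke straight outwards.
- wheel (a joint): Wheel angle in rad; 0 (or 2 pi): tube straight up. Increasing, it turns about the rotator's +x: the wheel's top moves towards the rotator's -y, so the tube points to -y at pi/2, down at pi, +y at 3 pi/2. No stops, turns either way; stiff bearing (0.16 N m, 1.6 N at the sockets): it stays where it is left. A level push jams on a spoke leaning over 45 degrees towards the finger.
- pipette_a: Pipette lying beyond the rotator, 245 mm long, 34 mm high; origin under its middle. Leave alone.
- pipette_b: Another such pipette at the far left. Leave alone.
- tube_rack: Green tube rack 110 x 75 x 55 mm high beside the rotator; origin at the centre of its underside. Leave alone.
- tip_box: Blue box of pipette tips 120 x 85 x 58 mm high on the rotator's other side; origin at the centre of its underside. Leave alone.
- jar: Glass jar with a foil cap, 84 mm across, 130 mm high; origin at the centre of its underside. Leave alone.
- wash_bottle: White wash bottle with a green cap, 74 mm across, 203 mm high; origin at the centre of its underside. Leave alone.
- capped_tube: Loose capped tube lying on the bench on the robot's side of the rotator, 63 mm long, 19 mm across; origin under its middle. Leave alone.

How it is judged (in metres and radians):
At the end, for the whole second after the job is handed in: The tube points straight up, cap on top, within 0.09 rad (5 degrees), the wheel is at rest, and the rotator stands level within 30 mm of where it was (angle between tube_cap's own z axis and vertical below 0.09 rad and velocity of joint wheel between -0.05 and 0.05 rad/s and distance of rotator from where it was at the start of the episode below 0.03 m and angle between rotator's own z axis and vertical below 0.05 rad); the robot touches nothing.
It fails at once if the rotator was shoved more than 30 mm or lifted (distance of rotator from where it was at the start of the episode above 0.03 m or height (world z) of rotator above 0.012 m).
It fails at once if the wheel was gripped or forced (over 32 N between the fingers or arm and the rotator) (contact force between any of the fingers, the arm and rotator above 32 N).
It fails at once if another thing on the bench was moved more than 25 mm or lifted (distance of any of pipette_a, pipette_b, tube_rack, tip_box, jar, wash_bottle, capped_tube from where it was at the start of the episode above 0.025 m).
It also fails if it takes over 59 s, if anything falls off the work surface, if the arm or the gripper's body presses on something with over 40 N, if the wrist force passes 120 N, or if a joint passes its speed limit or range.

ROBOT

A 6-joint arm with a two-finger parallel gripper is mounted at the origin on the work surface. World frame = base frame: x ahead of the robot, y to its left, z up, the work surface at z = 0. Lengths are in m, angles in degrees, forces in N, time in s.
With the tool pointing down it reaches from about 0.35 to 0.975 m from the base axis. Payload 17.4 kg.
Tool frame: the origin (TCP) lies between the finger pads; the fingertips stand 17 mm ahead of it and the grasp point (between the pads) lies 2 mm behind it; y points along the fingers, x is the direction in which the jaws open and shut, and the axes are right-handed (so a half turn about y gives the same grasp; the last joint's range is limited). The gripper opens to 85 mm and grips with 20 to 120 N. Pads are 22 mm wide; open, the fingers measure 114 mm over their backs; the gripper's body (76 mm by 85 mm) begins 54 mm behind the grasp point. The pads swing forward as they close: fully open they stand 13 mm farther back than shut.
Start: joints at [71.173, 6.646, 82.598, -0, 90.757, -2.166], TCP at [0.194, 0.647, 0.248] pointing down, gripper open.
Joint ranges: [-162.19, 162.19], [-47.58, 125.68], [4.15, 143.07], [-65.23, 245.23], [0.69, 171.88], [-170.13, 170.13]. Speed limits (degrees/s): [108.29, 108.29, 127.2, 180, 180, 180].

INTERFACE

Orientations are given as [roll, pitch, yaw] about the fixed x, y, z axes, in that order (R = Rz(yaw) Ry(pitch) Rx(roll)).
In Python, from plant import bot, cams gives the robot as it stands.
- The arm moves only by the tool drive_tool, never from a script. Its argument "targets" is a list of rows, each an object of numbers: "tx", "ty", "tz": the shift along the tool's x, y, z in m; "rx", "ry", "rz": the turn, a rotation vector about the tool's x, y, z in rad; "fingers": the opening, from -1 (shut) to 1 (fully open). In form: [{"tx": .., "ty": .., "tz": .., "rx": .., "ry": .., "rz": .., "fingers": ..}, ...]. A call has exactly 5 rows; each row is the pose to reach, as a shift and turn from the pose commanded when the call began, along the tool's axes at that moment; what a row does not reach only later rows make up. A row lasts 1/12 s, in which the tool goes at most 41.7 mm and 7.16 degrees, less where a joint would pass 70% of its speed; a pose out of reach is approached as far as the arm can. A call with a gripper value outside its range is refused whole. The fingers move at their own pace and stop on an object; "grip_force" is the grip in N (left out, the last holds). Time passes only in rows, so rows that repeat a pose let the fingers close, or fill a call up. It gives the time, the measured TCP pose, the force and the opening at its end, in the units of the state.
- bot.sense(): the state, without advancing time (a new reading comes with each control period).
- cams.read_camera(name): name is "scene" or "top" or "wrist"; returns the picture (480x640x3 uint8, blue, green, red); there is no depth.
- cams.camera_model(name): a dict with "mtx" (3x3 intrinsics, pixels), "camera_from_world" (4x4, takes a point from world to camera coordinates); the wrist camera has in their place "tool_from_camera" (4x4, takes a point from camera to tool coordinates, whose origin is the TCP and whose axes are the tool frame's). Camera axes: x right, y up, looking along -z (the intrinsics and any distortion apply to the point x, -y, -z); pixel columns grow to the right and rows downward; lengths in m; the calibration is good to about 2 mm. A picture is of the moment at which its call begins: read the wrist's pose just before it. camera_model takes no time and is no camera call.
- bot.hand_in(): hands the job in, once; it reports no verdict.
The state is a dict: "clock": time; "qpos": joint angles; "joint_vel": joint speeds; "tau": joint torques, N m; "position": TCP position; "orientation": TCP orientation; "wrist_force": force on the tool from outside, world axes, zero at the start; "wrist_torque": the same for the moment, N m; "opening": finger opening in m.
Only numpy, scipy, OpenCV 4.12 (cv2) and the standard library are available. Lean on these libraries where they do the work, as an engineer would, in place of code of your own. Each camera call takes 0.05 s, during which the arm holds its last target.

## Working session

There is one attempt and no reset: what is moved stays moved. The work goes in short steps, Python scripts to look and compute and a tool call to move; the robot and the scene stay as the last step left them, time stands still between calls to the robot, and variables do not carry over. Pictures are saved under pics/ and viewed, and the job is handed in when it is done.

Besides the shell and the picture viewer there is one more tool, called after "Emit:" by a JSON object that holds its "api" and its "payload", one argument or row to a line. drive_tool: Moves the arm, as the interface text tells. Its arguments: {"type":"object","properties":{"targets":{"type":"array","items":{"type":"object","properties":{"tx":{"type":"number"},"ty":{"type":"number"},"tz":{"type":"number"},"rx":{"type":"number"},"ry":{"type":"number"},"rz":{"type":"number"},"fingers":{"type":"number"}}}},"grip_force":{"type":"number"}},"required":["targets"]}

```bash
ls; mkdir -p pics; python3 - <<'E'
from plant import bot,cams
import cv2,numpy as np
np.set_printoptions(precision=4,suppress=True)
print(bot.sense())
for n in ("scene","top","wrist"):
    cv2.imwrite(f"pics/{n}0.png",cams.read_camera(n)); print(n,cams.camera_model(n))
E
```

```text
pics
{'clock': 0.0, 'qpos': array([71.1726,  6.6739, 82.6367, -0.0002, 90.7565, -2.1651]), 'joint_vel': array([ 0.1073, -0.1187,  0.1179,  0.0924,  0.0233, -0.0643]), 'tau': array([  0.0002, -73.1974, -63.2479,  -0.    ,   0.0059,  -0.0001]), 'position': array([0.1935, 0.6465, 0.2476]), 'orientation': array([-89.9976,   0.0671,  73.3376]), 'wrist_force': array([ 0.2785, -0.1978,  0.725 ]), 'wrist_torque': array([ 0.0404, -0.0171, -0.0001]), 'opening': 0.08501595268347614}
scene {'mtx': array([[473.0038,   0.    , 322.8809],
       [  0.    , 473.0038, 242.5018],
       [  0.    ,   0.    ,   1.    ]]), 'camera_from_world': array([[-0.8644,  0.5027,  0.0011,  0.4829],
       [-0.3479, -0.5999,  0.7205,  0.0291],
       [ 0.3629,  0.6224,  0.6935, -1.4655],
       [ 0.    ,  0.    ,  0.    ,  1.    ]])}
top {'mtx': array([[616.9577,   0.    , 304.6613],
       [  0.    , 616.9577, 254.2762],
       [  0.    ,   0.    ,   1.    ]]), 'camera_from_world': array([[ 0.0158, -0.9998, -0.0074,  0.0119],
       [ 0.9849,  0.0143,  0.1728, -0.5442],
       [-0.1726, -0.01  ,  0.9849, -1.5809],
       [ 0.    ,  0.    ,  0.    ,  1.    ]])}
wrist {'mtx': array([[383.873 ,   0.    , 322.4244],
       [  0.    , 383.873 , 235.6416],
       [  0.    ,   0.    ,   1.    ]]), 'tool_from_camera': array([[ 1.    ,  0.    ,  0.0008,  0.0001],
       [ 0.0007,  0.2854, -0.9584, -0.1252],
       [-0.0003,  0.9584,  0.2854,  0.0721],
       [ 0.    ,  0.    ,  0.    ,  1.    ]])}
```

View pics/scene0.png

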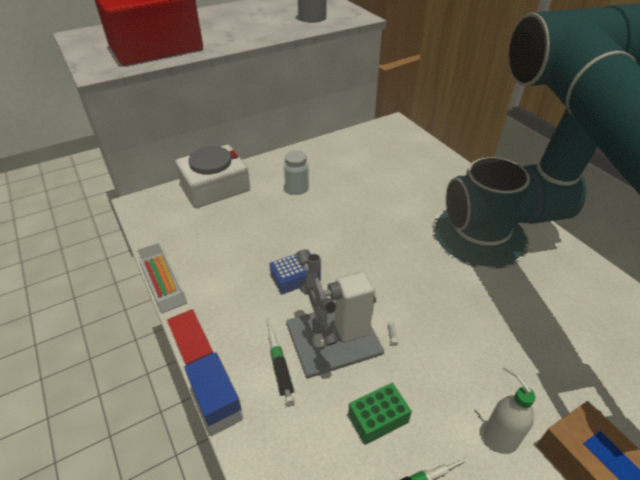

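View pics/top0.png

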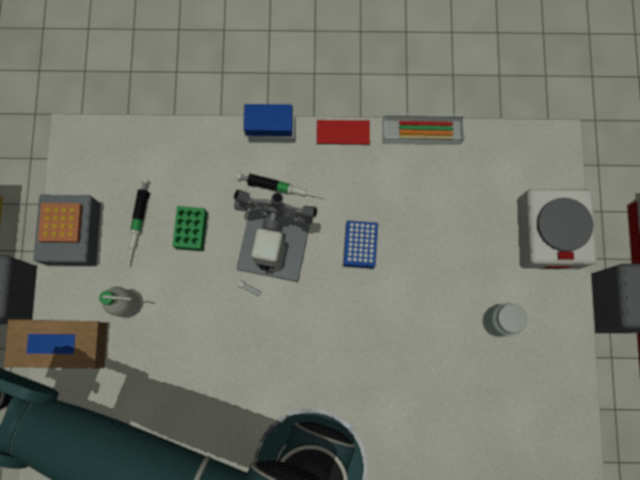

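View pics/wrist0.png

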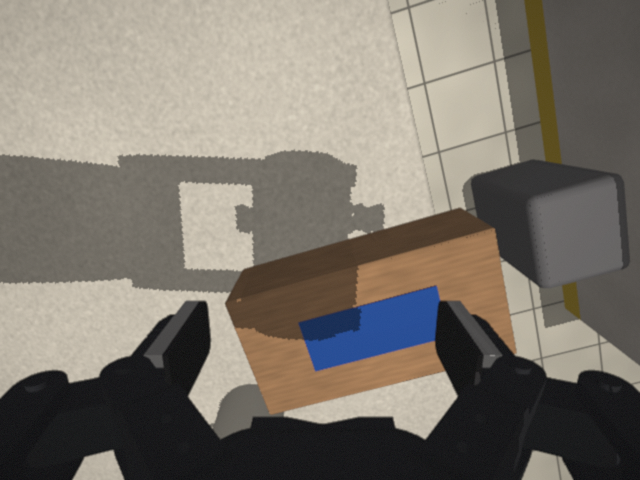

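```bash
python3 - <<'E'
import cv2,numpy as np
s=cv2.imread("pics/scene0.png")[230:390,240:430]; t=cv2.imread("pics/top0.png")[160:310,210:350]
cv2.imwrite("pics/crop0.png",np.hstack([cv2.resize(s,(570,480),interpolation=2)]))
cv2.imwrite("pics/crop0t.png",cv2.resize(t,(560,600),interpolation=2))
E
```

```text
(no output)
```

View pics/crop0.png

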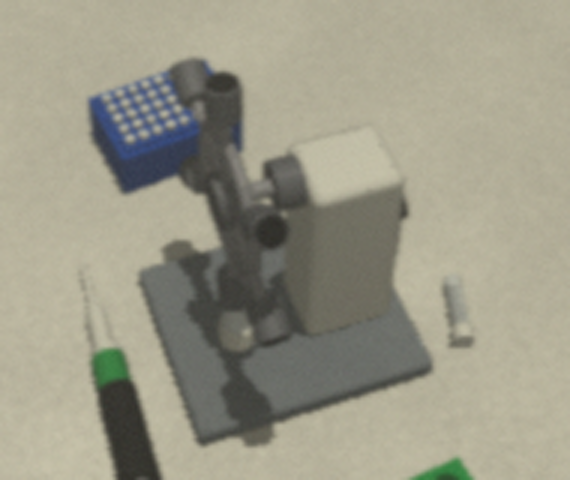

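View pics/crop0t.png

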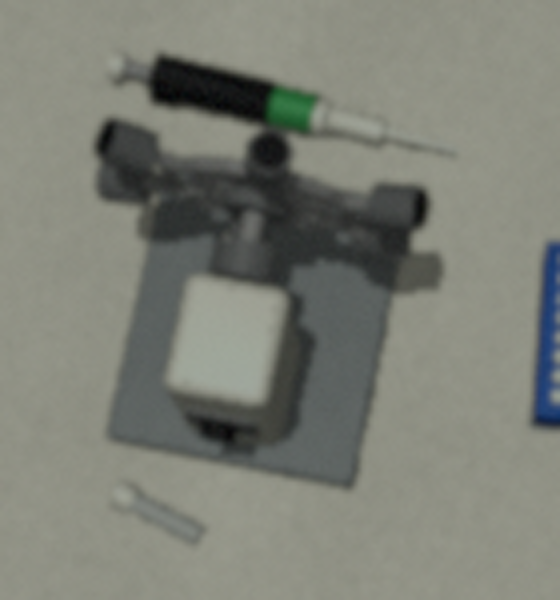

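```bash
cat > h.py <<'E'
import numpy as np,cv2
from plant import bot,cams
np.set_printoptions(precision=4,suppress=True)
def cam(n):
    m=cams.camera_model(n); T=m['camera_from_world']; return m['mtx'],T
def ray(n,u,v):
    K,T=cam(n); d=np.linalg.inv(K)@[u,v,1]; d=np.array([d[0],-d[1],-d[2]])
    R=T[:3,:3]; return -R.T@T[:3,3], R.T@d
def plane(n,uv,p0,nn):
    o,d=ray(n,*uv); t=np.dot(np.subtract(p0,o),nn)/np.dot(d,nn); return o+t*d
def proj(n,P):
    K,T=cam(n); p=T[:3,:3]@P+T[:3,3]; q=K@[p[0],-p[1],-p[2]]; return q[:2]/q[2]
E
python3 - <<'E'
from h import *
for n,L in (("scene",[(240+200/3,230+438/3),(240+432/3,230+363/3),(240+142/3,230+275/3)]),("top",[(210+109/4,160+436/4),(210+352/4,160+484/4)])):
    for uv in L: print(n,uv,plane(n,uv,[0,0,.018],[0,0,1]))
# column top
for n,L in (("top",[(170,390),(272,405),(190,280),(292,290)]),):
    for x,y in L: print('col',plane(n,(210+x/4,160+y/4),[0,0,.193],[0,0,1]))
print(ray("scene",320,240),ray("top",320,240))
E
```

```text
scene (306.6666666666667, 376.0) [0.7034 0.1745 0.018 ]
scene (384.0, 351.0) [0.5102 0.2091 0.018 ]
scene (287.3333333333333, 321.6666666666667) [0.6718 0.0152 0.018 ]
top (237.25, 269.0) [0.5065 0.2004 0.018 ]
top (298.0, 281.0) [0.4765 0.0371 0.018 ]
col [0.5088 0.1437 0.193 ]
col [0.5006 0.0823 0.193 ]
col [0.5764 0.1336 0.193 ]
col [0.5711 0.0718 0.193 ]
(array([0.9594, 0.6868, 0.9949]), array([-0.3594, -0.6286, -0.6897])) (array([0.2629, 0.0038, 1.6512]), array([ 0.1958, -0.0145, -0.9811]))
```

```bash
cat >> h.py <<'E'
def slab(img,n):
    hsv=cv2.cvtColor(img,cv2.COLOR_BGR2HSV); return hsv
E
python3 - <<'E'
from h import *
s=cv2.imread("pics/scene0.png"); t=cv2.imread("pics/top0.png")
for n,im,pts in (("scene",s,[(300,350),(310,365),(370,350),(318,339),(314,258),(350,300),(290,390)]),("top",t,[(250,250),(290,270),(285,240),(300,300),(276,245),(276,198)])):
    h=cv2.cvtColor(im,cv2.COLOR_BGR2HSV)
    for p in pts: print(n,p,im[p[1],p[0]],h[p[1],p[0]])
yaw=np.radians(-10.5); ex=np.array([np.cos(yaw),np.sin(yaw),0]); ey=np.array([-ex[1],ex[0],0]); o=np.array([.600,.106,0])
hub=o+.035*ex+[0,0,.185]
print('hub',hub)
def ang(n,x,y,sc=None):
    P=plane(n,(x,y),hub,ex)-hub; a,b=P@ey,P[2]; print(n,(x,y),'y,z',a,b,'r',np.hypot(a,b),'theta',np.degrees(np.arctan2(-a,b))%360)
for x,y in ((235,330),(222,85),(185,75),(270,232),(272,325)): ang("scene",240+x/3,230+y/3)
for x,y in ((268,148),(125,143),(405,205)): ang("top",210+x/4,160+y/4)
E
```

```text
scene (300, 350) [105 111 108] [ 45  14 111]
scene (310, 365) [103 107 105] [ 45  10 107]
scene (370, 350) [107 112 109] [ 48  11 112]
scene (318, 339) [101 110 108] [ 37  21 110]
scene (314, 258) [52 57 59] [21 30 59]
scene (350, 300) [ 97 110 113] [ 24  36 113]
scene (290, 390) [52 59 60] [26 34 60]
top (250, 250) [95 96 91] [84 13 96]
top (290, 270) [ 99 101  95] [ 80  15 101]
top (285, 240) [81 83 77] [80 18 83]
top (300, 300) [133 145 144] [ 33  21 145]
top (276, 245) [149 160 156] [ 41  18 160]
top (276, 198) [24 21 20] [113  43  24]
hub [0.6344 0.0996 0.185 ]
scene (318.3333333333333, 340.0) y,z 0.013095401792846226 -0.15041477637240402 r 0.15098375574635967 theta 184.97573519908713
scene (314.0, 258.3333333333333) y,z -0.00959226215644806 0.10999349762317984 r 0.11041096418679847 theta 4.98401467409098
scene (301.6666666666667, 255.0) y,z -0.10010289823613962 0.033260689432918544 r 0.10548394994892817 theta 71.62015873957975
scene (330.0, 307.3333333333333) y,z 0.08702460343192338 0.06373263239947385 r 0.107866259947446 theta 306.2172530314672
scene (330.6666666666667, 338.3333333333333) y,z 0.09431886637588181 -0.03275339765652635 r 0.09984404645484875 theta 250.84980727780095
top (277.0, 197.0) y,z -0.01750253710583402 0.11159203913140453 r 0.11295628359080347 theta 8.913876386564823
top (241.25, 195.75) y,z 0.07139723810981631 0.058927467223026275 r 0.09257435931741922 theta 309.5344452911447
top (311.25, 211.25) y,z -0.09689772487157548 0.04049054289653303 r 0.10501739450845045 theta 67.32146840876514
```

```bash
python3 - <<'E'
from h import *
t=cv2.imread("pics/top0.png"); h=cv2.cvtColor(t,cv2.COLOR_BGR2HSV)
g=cv2.cvtColor(t,cv2.COLOR_BGR2GRAY).astype(float)
def edge_rows(rows,c0,c1,sgn):
    out=[]
    for r in rows:
        d=np.diff(g[r,c0:c1])*sgn; i=int(d.argmax()); w=np.clip(d[max(0,i-1):i+2],0,None); out.append((c0+max(0,i-1)+(w*np.arange(len(w))).sum()/w.sum()+.5,r))
    return out
def edge_cols(cols,r0,r1,sgn):
    out=[]
    for c in cols:
        d=np.diff(g[r0:r1,c])*sgn; i=int(d.argmax()); w=np.clip(d[max(0,i-1):i+2],0,None); out.append((c,r0+max(0,i-1)+(w*np.arange(len(w))).sum()/w.sum()+.5))
    return out
def fit(p,lab):
    P=np.array([plane("top",q,[0,0,.018],[0,0,1])[:2] for q in p]); vx,vy,x,y=cv2.fitLine(P.astype(np.float32),cv2.DIST_HUBER,0,.001,.001).ravel()
    if lab=='near':
        if vy<0: vx,vy=-vx,-vy
        a=np.degrees(np.arctan2(-vx,vy))
    else:
        if vx<0: vx,vy=-vx,-vy
        a=np.degrees(np.arctan2(vy,vx))
    print(lab,'yaw',a,'pt',x,y); return a,np.array([x,y])
L=fit(edge_rows(range(225,264),232,258,-1),'left')
R=fit(edge_rows(range(235,276),292,315,1),'right')
N=fit(edge_cols(range(242,294),260,292,1),'near')
yaw=np.radians(np.mean([L[0],R[0],N[0]])); ex=np.array([np.cos(yaw),np.sin(yaw)]); ey=np.array([-ex[1],ex[0]])
print(np.degrees(yaw),'width',(L[1]-R[1])@ey, 'yc',(L[1]+R[1])@ey/2,'xnear',N[1]@ex)
o=ex*(N[1]@ex+.110)+ey*((L[1]+R[1])@ey/2); print('origin',o,'hub',o+.035*ex)
E
```

```text
left yaw -10.970043 pt 0.57681954 0.19185932
right yaw -10.48512 pt 0.5472544 0.023255635
near yaw -10.589727 pt 0.48734465 0.11214929
-10.68163 width 0.17116211 yc 0.2098682 xnear 0.458113
origin [0.5972 0.1009] hub [0.6316 0.0944]
```

Emit:
{"api": "drive_tool", "payload": {
  "targets": [
    {"ty": -0.02,"ry": -0.02,"fingers": -1},
    {"ty": -0.05,"ry": -0.05,"fingers": -1},
    {"ty": -0.08,"ry": -0.08,"fingers": -1},
    {"ty": -0.11,"ry": -0.108,"fingers": -1},
    {"ty": -0.13,"ry": -0.108,"fingers": -1}
  ]
}}

```text
invalid input at $.targets[0]: expected keys tx, ty, tz, rx, ry, rz, fingers
```

Emit:
{"api": "drive_tool", "payload": {
  "targets": [
    {"tx": 0,"ty": -0.02,"tz": 0,"rx": 0,"ry": -0.02,"rz": 0,"fingers": -1},
    {"tx": 0,"ty": -0.05,"tz": 0,"rx": 0,"ry": -0.05,"rz": 0,"fingers": -1},
    {"tx": 0,"ty": -0.08,"tz": 0,"rx": 0,"ry": -0.08,"rz": 0,"fingers": -1},
    {"tx": 0,"ty": -0.11,"tz": 0,"rx": 0,"ry": -0.104,"rz": 0,"fingers": -1},
    {"tx": 0,"ty": -0.13,"tz": 0,"rx": 0,"ry": -0.104,"rz": 0,"fingers": -1}
  ]
}}

```text
clock: 0.57
position: [0.1935, 0.6466, 0.3814]
orientation: [-90.0, -0.1, 79.4]
wrist_force: [0.0, 0.4, 0.3]
opening: 0.0255
```

Emit:
{"api": "drive_tool", "payload": {
  "targets": [
    {"tx": -0.015,"ty": 0,"tz": -0.02,"rx": 0,"ry": 0,"rz": 0,"fingers": -1},
    {"tx": -0.036,"ty": 0,"tz": -0.046,"rx": 0,"ry": 0,"rz": 0,"fingers": -1},
    {"tx": -0.058,"ty": 0,"tz": -0.073,"rx": 0,"ry": 0,"rz": 0,"fingers": -1},
    {"tx": -0.08,"ty": 0,"tz": -0.1,"rx": 0,"ry": 0,"rz": 0,"fingers": -1},
    {"tx": -0.1,"ty": 0,"tz": -0.126,"rx": 0,"ry": 0,"rz": 0,"fingers": -1}
  ]
}}

```text
clock: 0.98
position: [0.2995, 0.5235, 0.3781]
orientation: [-90.0, 0.0, 79.3]
wrist_force: [0.7, 0.7, 0.6]
opening: 0.0001
```

Emit:
{"api": "drive_tool", "payload": {
  "targets": [
    {"tx": -0.022,"ty": 0,"tz": -0.027,"rx": 0,"ry": 0,"rz": 0,"fingers": -1},
    {"tx": -0.044,"ty": 0,"tz": -0.055,"rx": 0,"ry": 0,"rz": 0,"fingers": -1},
    {"tx": -0.066,"ty": 0,"tz": -0.083,"rx": 0,"ry": 0,"rz": 0,"fingers": -1},
    {"tx": -0.088,"ty": 0,"tz": -0.11,"rx": 0,"ry": 0,"rz": 0,"fingers": -1},
    {"tx": -0.11,"ty": 0,"tz": -0.138,"rx": 0,"ry": 0,"rz": 0,"fingers": -1}
  ]
}}

```text
clock: 1.4
position: [0.4147, 0.3898, 0.3783]
orientation: [-90.0, -0.0, 79.3]
wrist_force: [0.4, 0.6, 0.5]
opening: 0.0004
```

Emit:
{"api": "drive_tool", "payload": {
  "targets": [
    {"tx": -0.022,"ty": 0,"tz": -0.027,"rx": 0,"ry": 0,"rz": 0,"fingers": -1},
    {"tx": -0.044,"ty": 0,"tz": -0.055,"rx": 0,"ry": 0,"rz": 0,"fingers": -1},
    {"tx": -0.066,"ty": 0,"tz": -0.083,"rx": 0,"ry": 0,"rz": 0,"fingers": -1},
    {"tx": -0.088,"ty": 0,"tz": -0.11,"rx": 0,"ry": 0,"rz": 0,"fingers": -1},
    {"tx": -0.11,"ty": 0,"tz": -0.138,"rx": 0,"ry": 0,"rz": 0,"fingers": -1}
  ]
}}

```text
clock: 1.82
position: [0.5299, 0.256, 0.3782]
orientation: [-90.0, 0.0, 79.3]
wrist_force: [-0.4, 1.1, -0.2]
opening: 0.0001
```

Emit:
{"api": "drive_tool", "payload": {
  "targets": [
    {"tx": -0.022,"ty": 0,"tz": -0.027,"rx": 0,"ry": 0,"rz": 0,"fingers": -1},
    {"tx": -0.044,"ty": 0,"tz": -0.055,"rx": 0,"ry": 0,"rz": 0,"fingers": -1},
    {"tx": -0.066,"ty": 0,"tz": -0.083,"rx": 0,"ry": 0,"rz": 0,"fingers": -1},
    {"tx": -0.088,"ty": 0,"tz": -0.11,"rx": 0,"ry": 0,"rz": 0,"fingers": -1},
    {"tx": -0.102,"ty": 0,"tz": -0.128,"rx": 0,"ry": 0,"rz": 0,"fingers": -1}
  ]
}}

```text
clock: 2.23
position: [0.6374, 0.131, 0.3776]
orientation: [-90.0, 0.0, 79.2]
wrist_force: [0.1, -0.3, 0.7]
opening: 0.0
```

```bash
python3 - <<'E'
from h import *
print(bot.sense()['position'])
for n in ("scene","top","wrist"):
    im=cams.read_camera(n); cv2.imwrite(f"pics/{n}1.png",im)
    if n=="scene": im=im[200:400,220:460]
    if n=="top": im=im[150:310,190:382]
    cv2.imwrite(f"pics/{n}1c.png",cv2.resize(im,None,fx=640/im.shape[1],fy=640/im.shape[1],interpolation=2))
E
```

```text
[0.6374 0.131  0.3776]
```

View pics/scene1c.png

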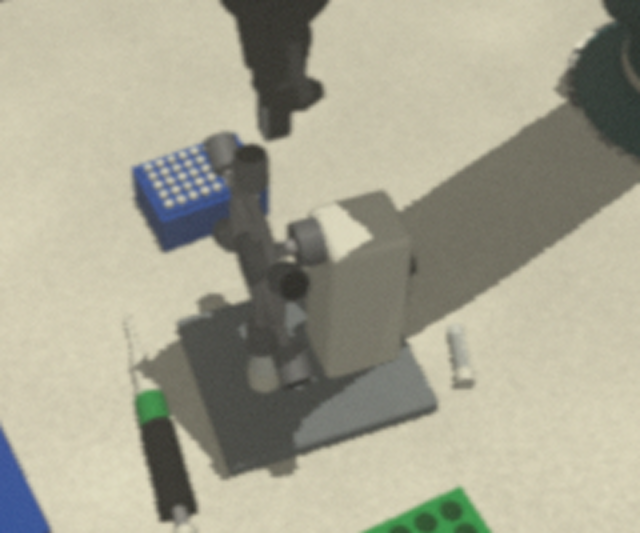

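View pics/top1c.png

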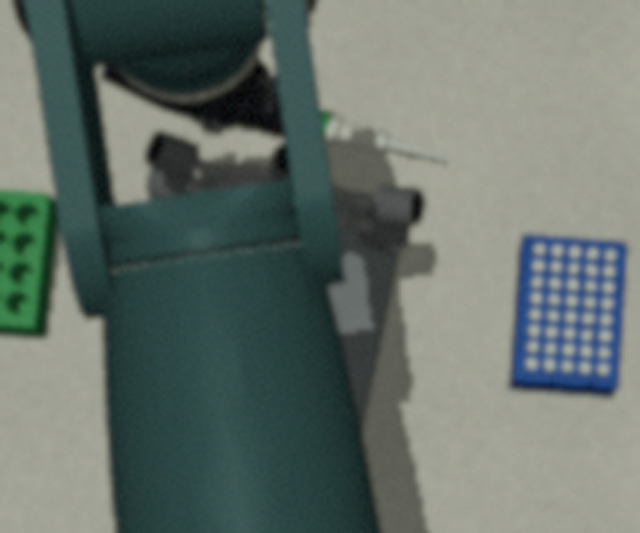

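View pics/wrist1c.png

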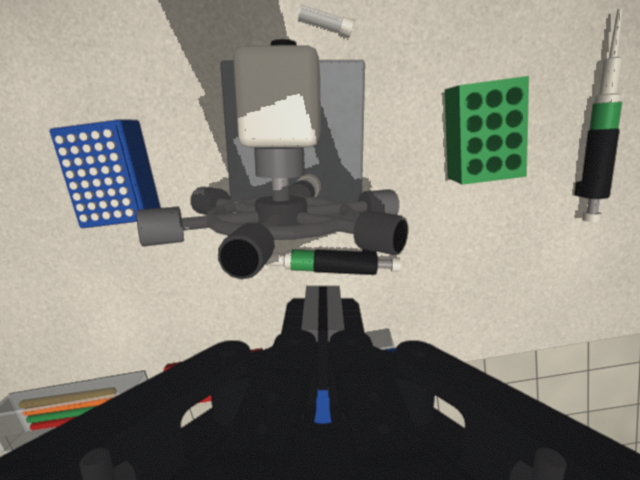

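```bash
cat >> h.py <<'E'
from scipy.spatial.transform import Rotation as Ro
yaw=np.radians(-10.7); EX=np.array([np.cos(yaw),np.sin(yaw),0]); EY=np.array([-EX[1],EX[0],0]); HUB=np.array([.632,.096,.185])
def wray(u,v,s):
    m=cams.camera_model("wrist"); T=m['tool_from_camera']; d=np.linalg.inv(m['mtx'])@[u,v,1]; d=np.array([d[0],-d[1],-d[2]])
    r,p,y=s['orientation']; R=Ro.from_euler('xyz',[r,p,y],degrees=True).as_matrix()
    return s['position']+R@T[:3,3], R@T[:3,:3]@d
def wplane(uv,s,p0,n):
    o,d=wray(*uv,s); return o+d*(np.dot(np.subtract(p0,o),n)/np.dot(d,n))
def wang(uv,s):
    P=wplane(uv,s,HUB,EX)-HUB; a,b=P@EY,P[2]; return a,b,np.hypot(a,b),np.degrees(np.arctan2(-a,b))
E
python3 - <<'E'
from h import *
s=bot.sense()
for uv in ((240,257),(396,234),(143,226),(283,210)): print(uv,wang(uv,s))
print(wplane((283,48),s,[0,0,.193],[0,0,1]))
# column top corners
for uv in ((237,50),(318,50),(240,143),(315,143)):
    P=wplane(uv,s,[0,0,.193],[0,0,1])-HUB; print(P@EX,P@EY)
E
```

```text
(240, 257) (np.float64(-0.010860043669170852), np.float64(0.11058706812687219), np.float64(0.11111903610720249), np.float64(5.608665721995413))
(396, 234) (np.float64(0.08680148996163267), np.float64(0.06428907133931222), np.float64(0.10801658832434301), np.float64(-53.47469458645448))
(143, 226) (np.float64(-0.09742320792408461), np.float64(0.041664251592303025), np.float64(0.10595844139551198), np.float64(66.84542122940647))
(283, 210) (np.float64(0.001552234655157725), np.float64(-0.011528973249772534), np.float64(0.011632998608211181), np.float64(-172.33193887974798))
[0.5094 0.1268 0.193 ]
-0.12489901261975997 -0.026403690240083152
-0.124735207016428 0.033216914818083226
-0.05827435215771661 -0.028427674070246
-0.05812990416771845 0.030475330602813218
```

Emit:
{"api": "drive_tool", "payload": {
  "targets": [
    {"tx": 0,"ty": 0.015,"tz": 0,"rx": 0,"ry": 0,"rz": 0,"fingers": -1},
    {"tx": 0,"ty": 0.038,"tz": 0,"rx": 0,"ry": 0,"rz": 0,"fingers": -1},
    {"tx": 0,"ty": 0.062,"tz": 0,"rx": 0,"ry": 0,"rz": 0,"fingers": -1},
    {"tx": 0,"ty": 0.084,"tz": 0,"rx": 0,"ry": 0,"rz": 0,"fingers": -1},
    {"tx": 0,"ty": 0.098,"tz": 0,"rx": 0,"ry": 0,"rz": 0,"fingers": -1}
  ]
}}

```text
clock: 2.8
position: [0.635, 0.1344, 0.2779]
orientation: [-89.9, 0.0, 79.4]
wrist_force: [0.0, -0.3, -0.4]
opening: -0.0004
```

```bash
python3 - <<'E'
from h import *
s=bot.sense();print(s['position'])
cv2.imwrite("pics/w2.png",cams.read_camera("wrist"))
E
```

```text
[0.635  0.1344 0.2779]
```

View pics/w2.png

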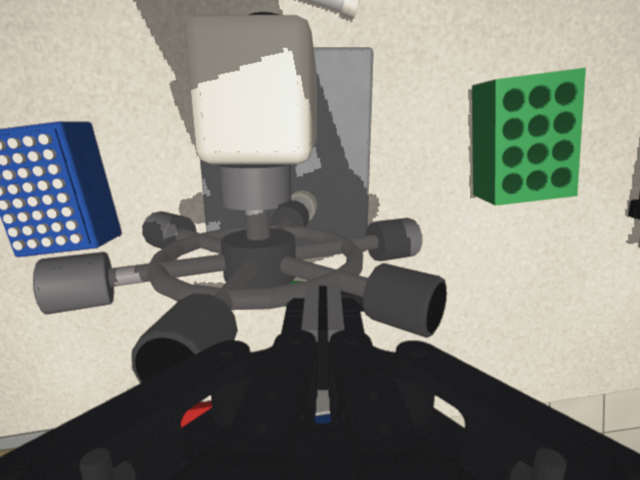

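Emit:
{"api": "drive_tool", "payload": {
  "targets": [
    {"tx": -0.006,"ty": 0,"tz": 0,"rx": 0,"ry": 0,"rz": 0,"fingers": -1},
    {"tx": -0.013,"ty": 0,"tz": 0,"rx": 0,"ry": 0,"rz": 0,"fingers": -1},
    {"tx": -0.02,"ty": 0,"tz": 0,"rx": 0,"ry": 0,"rz": 0,"fingers": -1},
    {"tx": -0.026,"ty": 0,"tz": 0,"rx": 0,"ry": 0,"rz": 0,"fingers": -1},
    {"tx": -0.032,"ty": 0,"tz": 0,"rx": 0,"ry": 0,"rz": 0,"fingers": -1}
  ]
}}

```text
clock: 3.27
position: [0.6301, 0.1015, 0.2816]
orientation: [-90.1, -0.0, 79.3]
wrist_force: [0.3, 1.6, 1.9]
opening: -0.0001
```

```bash
python3 - <<'E'
from h import *
s=bot.sense();print(s['position'],s['wrist_force'])
cv2.imwrite("pics/w3.png",cams.read_camera("wrist"))
im=cams.read_camera("scene")[180:380,220:460]
cv2.imwrite("pics/s3.png",cv2.resize(im,None,fx=640/im.shape[1],fy=640/im.shape[1],interpolation=2))
E
```

```text
[0.6301 0.1015 0.2816] [0.3357 1.5646 1.8743]
```

View pics/w3.png

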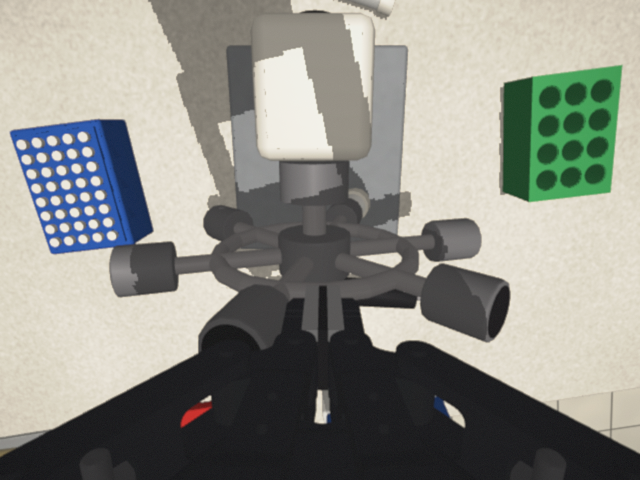

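View pics/s3.png

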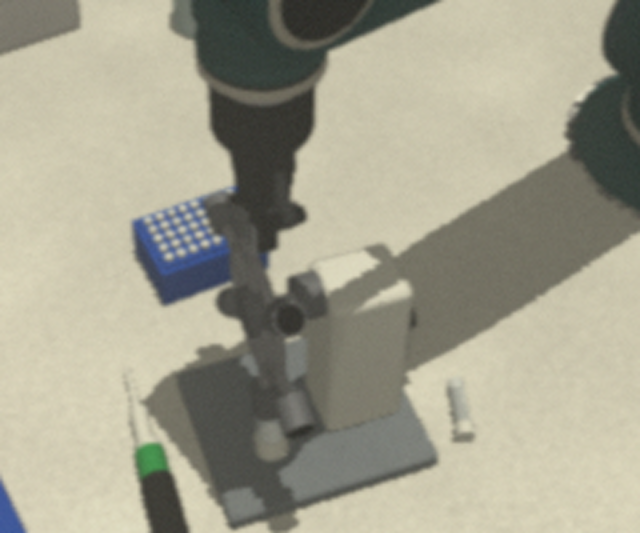

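Emit:
{"api": "drive_tool", "payload": {
  "targets": [
    {"tx": -0.005,"ty": 0,"tz": 0,"rx": 0,"ry": 0,"rz": 0,"fingers": -1},
    {"tx": -0.01,"ty": 0,"tz": 0,"rx": 0,"ry": 0,"rz": 0,"fingers": -1},
    {"tx": -0.015,"ty": 0,"tz": 0,"rx": 0,"ry": 0,"rz": 0,"fingers": -1},
    {"tx": -0.02,"ty": 0,"tz": 0,"rx": 0,"ry": 0,"rz": 0,"fingers": -1},
    {"tx": -0.025,"ty": 0,"tz": 0,"rx": 0,"ry": 0,"rz": 0,"fingers": -1}
  ]
}}

```text
clock: 3.78
position: [0.6253, 0.0771, 0.2803]
orientation: [-90.0, -0.0, 79.3]
wrist_force: [0.2, 2.6, -0.3]
opening: 0.0001
```

Emit:
{"api": "drive_tool", "payload": {
  "targets": [
    {"tx": -0.005,"ty": 0,"tz": 0,"rx": 0,"ry": 0,"rz": 0,"fingers": -1},
    {"tx": -0.01,"ty": 0,"tz": 0,"rx": 0,"ry": 0,"rz": 0,"fingers": -1},
    {"tx": -0.015,"ty": 0,"tz": 0,"rx": 0,"ry": 0,"rz": 0,"fingers": -1},
    {"tx": -0.02,"ty": 0,"tz": 0,"rx": 0,"ry": 0,"rz": 0,"fingers": -1},
    {"tx": -0.025,"ty": 0,"tz": 0,"rx": 0,"ry": 0,"rz": 0,"fingers": -1}
  ]
}}

```text
clock: 4.2
position: [0.6206, 0.0525, 0.2804]
orientation: [-90.0, -0.0, 79.3]
wrist_force: [0.6, 2.1, 0.4]
opening: 0.0
```

```bash
python3 - <<'E'
from h import *
s=bot.sense();print(s['position'],s['wrist_force'])
cv2.imwrite("pics/w4.png",cams.read_camera("wrist"))
E
```

```text
[0.6206 0.0525 0.2804] [0.5612 2.0826 0.4017]
```

View pics/w4.png

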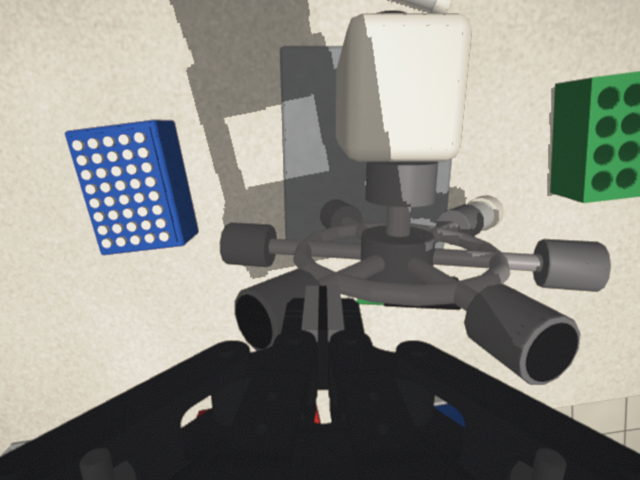

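```bash
python3 - <<'E'
from h import *
s=bot.sense()
for uv in ((540,352),(255,322),(608,265),(222,243),(490,210)): print(uv,wang(uv,s))
P=s['position']-HUB; print(P@EX,P@EY,P[2])
E
```

```text
(540, 352) (np.float64(0.028286942243667578), np.float64(0.10684617234362936), np.float64(0.11052717152800542), np.float64(-14.82855058497465))
(255, 322) (np.float64(-0.07199373582772058), np.float64(0.0864894342900569), np.float64(0.11253230754874659), np.float64(39.773969851171245))
(608, 265) (np.float64(0.1098873282410934), np.float64(0.0245460705510383), np.float64(0.11259544612222269), np.float64(-77.40827223741682))
(222, 243) (np.float64(-0.11051182370021786), np.float64(-0.01517561200210965), np.float64(0.1115489236935373), np.float64(97.81901971417794))
(490, 210) (np.float64(0.10206168284478902), np.float64(-0.11078805351230048), np.float64(0.15063392680984802), np.float64(-137.3476860845482))
-0.003043456907460592 -0.045556149299443266 0.09540069917871813
```

Emit:
{"api": "drive_tool", "payload": {
  "targets": [
    {"tx": 0.003,"ty": -0.02,"tz": 0,"rx": 0,"ry": 0,"rz": 0,"fingers": -1},
    {"tx": 0.006,"ty": -0.045,"tz": -0.003,"rx": 0,"ry": 0,"rz": 0,"fingers": -1},
    {"tx": 0.018,"ty": -0.065,"tz": -0.003,"rx": 0,"ry": 0,"rz": 0,"fingers": -1},
    {"tx": 0.04,"ty": -0.07,"tz": -0.003,"rx": 0,"ry": 0,"rz": 0,"fingers": -1},
    {"tx": 0.065,"ty": -0.07,"tz": -0.003,"rx": 0,"ry": 0,"rz": 0,"fingers": -1}
  ]
}}

```text
clock: 4.67
position: [0.6361, 0.116, 0.3529]
orientation: [-90.2, -0.0, 79.2]
wrist_force: [0.1, -0.2, -0.5]
opening: 0.0003
```

Emit:
{"api": "drive_tool", "payload": {
  "targets": [
    {"tx": 0.025,"ty": 0,"tz": 0,"rx": 0,"ry": 0,"rz": 0,"fingers": -1},
    {"tx": 0.045,"ty": 0,"tz": 0,"rx": 0,"ry": 0,"rz": 0,"fingers": -1},
    {"tx": 0.05,"ty": 0.02,"tz": 0,"rx": 0,"ry": 0,"rz": 0,"fingers": -1},
    {"tx": 0.05,"ty": 0.045,"tz": 0,"rx": 0,"ry": 0,"rz": 0,"fingers": -1},
    {"tx": 0.05,"ty": 0.07,"tz": 0,"rx": 0,"ry": 0,"rz": 0,"fingers": -1}
  ]
}}

```text
clock: 5.08
position: [0.6451, 0.1658, 0.2796]
orientation: [-90.0, 0.0, 79.3]
wrist_force: [0.1, -0.1, -0.6]
opening: 0.0002
```

```bash
python3 - <<'E'
from h import *
s=bot.sense();print(s['position'],s['wrist_force'])
P=s['position']-HUB; print(P@EX,P@EY,P[2])
cv2.imwrite("pics/w5.png",cams.read_camera("wrist"))
E
```

```text
[0.6451 0.1658 0.2796] [ 0.0565 -0.0625 -0.5942]
-5.4423928203793426e-05 0.07103438024608164 0.09464721500184237
```

View pics/w5.png

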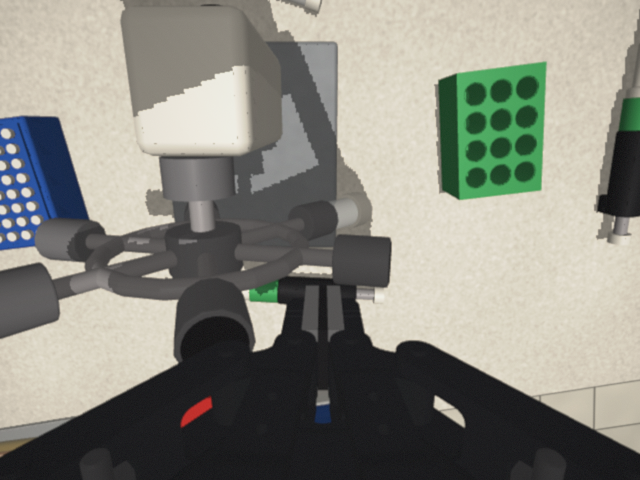

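Emit:
{"api": "drive_tool", "payload": {
  "targets": [
    {"tx": -0.006,"ty": 0,"tz": 0,"rx": 0,"ry": 0,"rz": 0,"fingers": -1},
    {"tx": -0.012,"ty": 0,"tz": 0,"rx": 0,"ry": 0,"rz": 0,"fingers": -1},
    {"tx": -0.018,"ty": 0,"tz": 0,"rx": 0,"ry": 0,"rz": 0,"fingers": -1},
    {"tx": -0.024,"ty": 0,"tz": 0,"rx": 0,"ry": 0,"rz": 0,"fingers": -1},
    {"tx": -0.03,"ty": 0,"tz": 0,"rx": 0,"ry": 0,"rz": 0,"fingers": -1}
  ]
}}

```text
clock: 5.55
position: [0.6397, 0.1352, 0.2821]
orientation: [-90.1, -0.1, 79.3]
wrist_force: [0.4, 3.2, 1.8]
opening: 0.0002
```

Emit:
{"api": "drive_tool", "payload": {
  "targets": [
    {"tx": -0.006,"ty": 0,"tz": 0,"rx": 0,"ry": 0,"rz": 0,"fingers": -1},
    {"tx": -0.012,"ty": 0,"tz": 0,"rx": 0,"ry": 0,"rz": 0,"fingers": -1},
    {"tx": -0.018,"ty": 0,"tz": 0,"rx": 0,"ry": 0,"rz": 0,"fingers": -1},
    {"tx": -0.024,"ty": 0,"tz": 0,"rx": 0,"ry": 0,"rz": 0,"fingers": -1},
    {"tx": -0.03,"ty": 0,"tz": 0,"rx": 0,"ry": 0,"rz": 0,"fingers": -1}
  ]
}}

```text
clock: 5.97
position: [0.6338, 0.1059, 0.2804]
orientation: [-90.0, -0.0, 79.3]
wrist_force: [0.4, 2.0, 1.6]
opening: -0.0002
```

Emit:
{"api": "drive_tool", "payload": {
  "targets": [
    {"tx": -0.006,"ty": 0,"tz": 0,"rx": 0,"ry": 0,"rz": 0,"fingers": -1},
    {"tx": -0.012,"ty": 0,"tz": 0,"rx": 0,"ry": 0,"rz": 0,"fingers": -1},
    {"tx": -0.018,"ty": 0,"tz": 0,"rx": 0,"ry": 0,"rz": 0,"fingers": -1},
    {"tx": -0.024,"ty": 0,"tz": 0,"rx": 0,"ry": 0,"rz": 0,"fingers": -1},
    {"tx": -0.03,"ty": 0,"tz": 0,"rx": 0,"ry": 0,"rz": 0,"fingers": -1}
  ]
}}

```text
clock: 6.38
position: [0.6282, 0.0764, 0.2802]
orientation: [-90.0, 0.0, 79.3]
wrist_force: [0.0, 3.3, -0.5]
opening: 0.0
```

Emit:
{"api": "drive_tool", "payload": {
  "targets": [
    {"tx": -0.006,"ty": 0,"tz": 0,"rx": 0,"ry": 0,"rz": 0,"fingers": -1},
    {"tx": -0.012,"ty": 0,"tz": 0,"rx": 0,"ry": 0,"rz": 0,"fingers": -1},
    {"tx": -0.018,"ty": 0,"tz": 0,"rx": 0,"ry": 0,"rz": 0,"fingers": -1},
    {"tx": -0.022,"ty": 0,"tz": 0,"rx": 0,"ry": 0,"rz": 0,"fingers": -1},
    {"tx": -0.025,"ty": 0,"tz": 0,"rx": 0,"ry": 0,"rz": 0,"fingers": -1}
  ]
}}

```text
clock: 6.8
position: [0.6236, 0.0519, 0.2804]
orientation: [-90.0, -0.0, 79.3]
wrist_force: [0.4, 2.1, 0.3]
opening: 0.0001
```

```bash
python3 - <<'E'
from h import *
s=bot.sense();print(s['position'],s['wrist_force'])
P=s['position']-HUB; print(P@EX,P@EY,P[2])
cv2.imwrite("pics/w6.png",cams.read_camera("wrist"))
E
```

```text
[0.6236 0.0519 0.2804] [0.4195 2.1102 0.2801]
-7.966566331634806e-05 -0.04489403495646855 0.0953806586000317
```

View pics/w6.png

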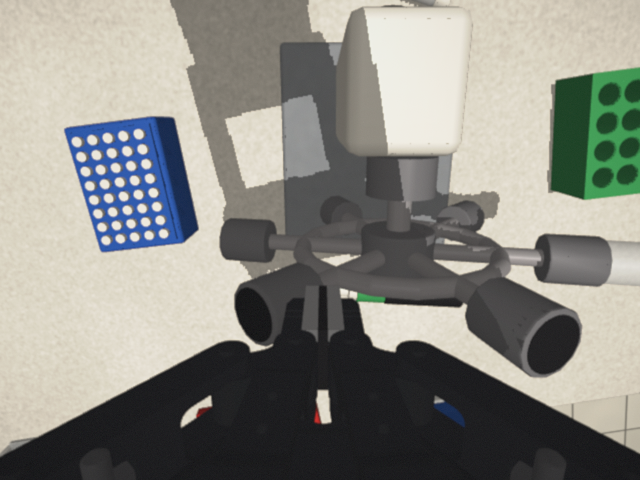

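Emit:
{"api": "drive_tool", "payload": {
  "targets": [
    {"tx": 0.003,"ty": -0.02,"tz": 0,"rx": 0,"ry": 0,"rz": 0,"fingers": -1},
    {"tx": 0.006,"ty": -0.045,"tz": 0,"rx": 0,"ry": 0,"rz": 0,"fingers": -1},
    {"tx": 0.018,"ty": -0.065,"tz": 0,"rx": 0,"ry": 0,"rz": 0,"fingers": -1},
    {"tx": 0.04,"ty": -0.07,"tz": 0,"rx": 0,"ry": 0,"rz": 0,"fingers": -1},
    {"tx": 0.065,"ty": -0.07,"tz": 0,"rx": 0,"ry": 0,"rz": 0,"fingers": -1}
  ]
}}

```text
clock: 7.27
position: [0.6361, 0.1162, 0.3529]
orientation: [-90.2, -0.0, 79.2]
wrist_force: [0.1, 0.2, -0.1]
opening: -0.0001
```

Emit:
{"api": "drive_tool", "payload": {
  "targets": [
    {"tx": 0.025,"ty": 0,"tz": 0,"rx": 0,"ry": 0,"rz": 0,"fingers": -1},
    {"tx": 0.045,"ty": 0,"tz": 0,"rx": 0,"ry": 0,"rz": 0,"fingers": -1},
    {"tx": 0.05,"ty": 0.02,"tz": 0,"rx": 0,"ry": 0,"rz": 0,"fingers": -1},
    {"tx": 0.05,"ty": 0.045,"tz": 0,"rx": 0,"ry": 0,"rz": 0,"fingers": -1},
    {"tx": 0.05,"ty": 0.07,"tz": 0,"rx": 0,"ry": 0,"rz": 0,"fingers": -1}
  ]
}}

```text
clock: 7.68
position: [0.6451, 0.166, 0.2796]
orientation: [-90.0, 0.0, 79.3]
wrist_force: [0.3, -0.3, -0.9]
opening: 0.0002
```

Emit:
{"api": "drive_tool", "payload": {
  "targets": [
    {"tx": -0.006,"ty": 0,"tz": 0,"rx": 0,"ry": 0,"rz": 0,"fingers": -1},
    {"tx": -0.012,"ty": 0,"tz": 0,"rx": 0,"ry": 0,"rz": 0,"fingers": -1},
    {"tx": -0.018,"ty": 0,"tz": 0,"rx": 0,"ry": 0,"rz": 0,"fingers": -1},
    {"tx": -0.024,"ty": 0,"tz": 0,"rx": 0,"ry": 0,"rz": 0,"fingers": -1},
    {"tx": -0.03,"ty": 0,"tz": 0,"rx": 0,"ry": 0,"rz": 0,"fingers": -1}
  ]
}}

```text
clock: 8.1
position: [0.6398, 0.1352, 0.2825]
orientation: [-90.2, -0.1, 79.3]
wrist_force: [0.1, 3.0, 2.4]
opening: 0.0001
```

Emit:
{"api": "drive_tool", "payload": {
  "targets": [
    {"tx": -0.006,"ty": 0,"tz": 0,"rx": 0,"ry": 0,"rz": 0,"fingers": -1},
    {"tx": -0.012,"ty": 0,"tz": 0,"rx": 0,"ry": 0,"rz": 0,"fingers": -1},
    {"tx": -0.018,"ty": 0,"tz": 0,"rx": 0,"ry": 0,"rz": 0,"fingers": -1},
    {"tx": -0.024,"ty": 0,"tz": 0,"rx": 0,"ry": 0,"rz": 0,"fingers": -1},
    {"tx": -0.03,"ty": 0,"tz": 0,"rx": 0,"ry": 0,"rz": 0,"fingers": -1}
  ]
}}

```text
clock: 8.52
position: [0.6338, 0.1059, 0.2804]
orientation: [-90.0, -0.0, 79.3]
wrist_force: [0.8, 2.2, 1.2]
opening: -0.0
```

```bash
python3 - <<'E'
from h import *
s=bot.sense();print(s['position'],s['wrist_force'])
P=s['position']-HUB; print(P@EX,P@EY,P[2])
cv2.imwrite("pics/w7.png",cams.read_camera("wrist"))
E
```

```text
[0.6338 0.1059 0.2804] [0.7836 2.1547 1.2096]
-7.260080564644027e-05 0.010031737272204161 0.09544670363143742
```

View pics/w7.png

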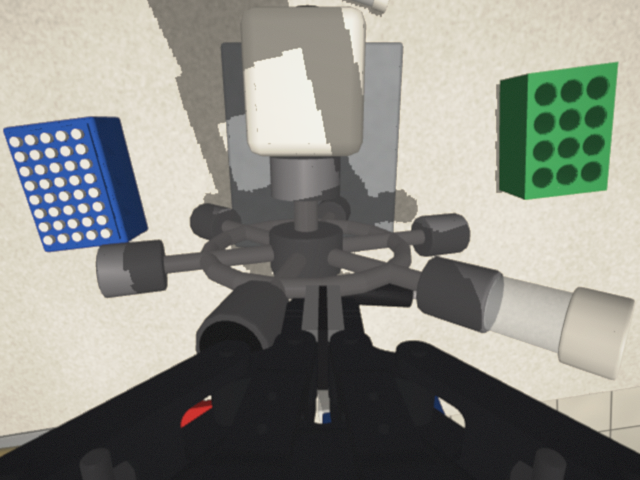

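Proceeding as predicted; the tube is now coming up on the +y side. Finish the stroke slightly short and lift high.

Emit:
{"api": "drive_tool", "payload": {
  "targets": [
    {"tx": -0.006,"ty": 0,"tz": 0,"rx": 0,"ry": 0,"rz": 0,"fingers": -1},
    {"tx": -0.012,"ty": 0,"tz": 0,"rx": 0,"ry": 0,"rz": 0,"fingers": -1},
    {"tx": -0.018,"ty": 0,"tz": 0,"rx": 0,"ry": 0,"rz": 0,"fingers": -1},
    {"tx": -0.024,"ty": 0,"tz": 0,"rx": 0,"ry": 0,"rz": 0,"fingers": -1},
    {"tx": -0.03,"ty": 0,"tz": 0,"rx": 0,"ry": 0,"rz": 0,"fingers": -1}
  ]
}}

```text
clock: 8.98
position: [0.6282, 0.0764, 0.2802]
orientation: [-90.0, 0.0, 79.3]
wrist_force: [1.2, 2.8, -0.5]
opening: 0.0001
```

Emit:
{"api": "drive_tool", "payload": {
  "targets": [
    {"tx": -0.006,"ty": 0,"tz": 0,"rx": 0,"ry": 0,"rz": 0,"fingers": -1},
    {"tx": -0.012,"ty": 0,"tz": 0,"rx": 0,"ry": 0,"rz": 0,"fingers": -1},
    {"tx": -0.017,"ty": 0,"tz": 0,"rx": 0,"ry": 0,"rz": 0,"fingers": -1},
    {"tx": -0.021,"ty": 0,"tz": 0,"rx": 0,"ry": 0,"rz": 0,"fingers": -1},
    {"tx": -0.023,"ty": 0,"tz": 0,"rx": 0,"ry": 0,"rz": 0,"fingers": -1}
  ]
}}

```text
clock: 9.4
position: [0.624, 0.0538, 0.2804]
orientation: [-90.0, 0.0, 79.3]
wrist_force: [0.1, 1.2, 0.6]
opening: -0.0002
```

Emit:
{"api": "drive_tool", "payload": {
  "targets": [
    {"tx": 0.002,"ty": -0.02,"tz": 0,"rx": 0,"ry": 0,"rz": 0,"fingers": -1},
    {"tx": 0.002,"ty": -0.045,"tz": 0,"rx": 0,"ry": 0,"rz": 0,"fingers": -1},
    {"tx": 0.002,"ty": -0.075,"tz": 0,"rx": 0,"ry": 0,"rz": 0,"fingers": -1},
    {"tx": 0.002,"ty": -0.105,"tz": 0,"rx": 0,"ry": 0,"rz": 0,"fingers": -1},
    {"tx": 0.002,"ty": -0.125,"tz": 0,"rx": 0,"ry": 0,"rz": 0,"fingers": -1}
  ]
}}

```text
clock: 9.82
position: [0.6243, 0.0562, 0.4084]
orientation: [-90.1, -0.0, 79.3]
wrist_force: [-0.1, -0.8, 0.1]
opening: 0.0001
```

```bash
python3 - <<'E'
from h import *
s=bot.sense();print(s['position'],s['wrist_force'])
P=s['position']-HUB; print(P@EX,P@EY,P[2])
cv2.imwrite("pics/w8.png",cams.read_camera("wrist"))
E
```

```text
[0.6243 0.0562 0.4084] [-0.1182 -0.8073  0.0899]
-0.00018013835873865712 -0.040581975487532146 0.22344841707011304
```

View pics/w8.png

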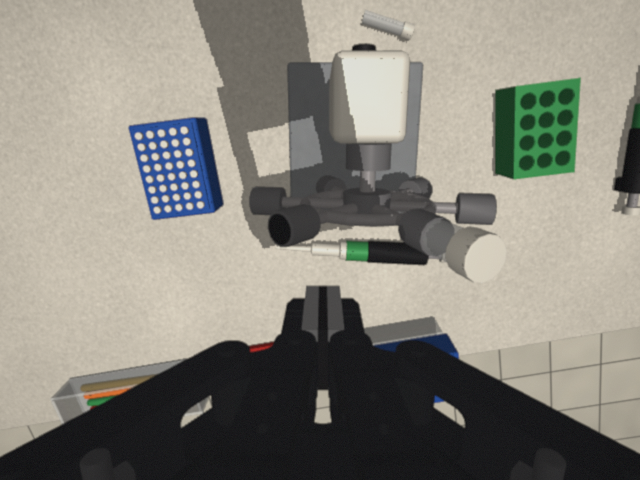

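```bash
python3 - <<'E'
from h import *
s=bot.sense()
for uv in ((480,254),(287,230)): print(uv,wang(uv,s))
E
```

```text
(480, 254) (np.float64(0.048164713736174584), np.float64(0.1479327927822534), np.float64(0.15557618979022714), np.float64(-18.03447769579043))
(287, 230) (np.float64(-0.06482856844250345), np.float64(0.09896493686875285), np.float64(0.11830808094014793), np.float64(33.22744620493883))
```

Emit:
{"api": "drive_tool", "payload": {
  "targets": [
    {"tx": 0.02,"ty": 0,"tz": 0,"rx": 0,"ry": 0,"rz": 0,"fingers": -1},
    {"tx": 0.05,"ty": 0,"tz": 0,"rx": 0,"ry": 0,"rz": 0,"fingers": -1},
    {"tx": 0.08,"ty": 0,"tz": 0,"rx": 0,"ry": 0,"rz": 0,"fingers": -1},
    {"tx": 0.115,"ty": 0,"tz": 0,"rx": 0,"ry": 0,"rz": 0,"fingers": -1},
    {"tx": 0.135,"ty": 0,"tz": 0,"rx": 0,"ry": 0,"rz": 0,"fingers": -1}
  ]
}}

```text
clock: 10.28
position: [0.6497, 0.1916, 0.4047]
orientation: [-90.0, 0.0, 79.3]
wrist_force: [0.7, -0.2, -0.7]
opening: -0.0
```

Emit:
{"api": "drive_tool", "payload": {
  "targets": [
    {"tx": 0.002,"ty": 0.015,"tz": 0,"rx": 0,"ry": 0,"rz": 0,"fingers": -1},
    {"tx": 0.002,"ty": 0.035,"tz": 0,"rx": 0,"ry": 0,"rz": 0,"fingers": -1},
    {"tx": 0.002,"ty": 0.055,"tz": 0,"rx": 0,"ry": 0,"rz": 0,"fingers": -1},
    {"tx": 0.002,"ty": 0.075,"tz": 0,"rx": 0,"ry": 0,"rz": 0,"fingers": -1},
    {"tx": 0.002,"ty": 0.085,"tz": 0,"rx": 0,"ry": 0,"rz": 0,"fingers": -1}
  ]
}}

```text
clock: 10.7
position: [0.6495, 0.1908, 0.3173]
orientation: [-89.9, 0.1, 79.3]
wrist_force: [-0.4, 1.0, -0.7]
opening: 0.0002
```

```bash
python3 - <<'E'
from h import *
s=bot.sense();print(s['position'],s['wrist_force'])
P=s['position']-HUB; print(P@EX,P@EY,P[2])
cv2.imwrite("pics/w9.png",cams.read_camera("wrist"))
E
```

```text
[0.6495 0.1908 0.3173] [-0.3722  1.0311 -0.6838]
-0.00043189131533508655 0.09640975061617212 0.13225428376114
```

View pics/w9.png

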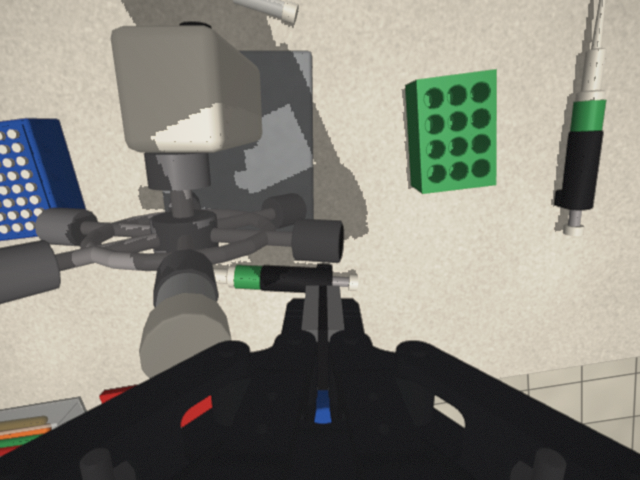

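Emit:
{"api": "drive_tool", "payload": {
  "targets": [
    {"tx": -0.006,"ty": 0,"tz": 0,"rx": 0,"ry": 0,"rz": 0,"fingers": -1},
    {"tx": -0.012,"ty": 0,"tz": 0,"rx": 0,"ry": 0,"rz": 0,"fingers": -1},
    {"tx": -0.018,"ty": 0,"tz": 0,"rx": 0,"ry": 0,"rz": 0,"fingers": -1},
    {"tx": -0.024,"ty": 0,"tz": 0,"rx": 0,"ry": 0,"rz": 0,"fingers": -1},
    {"tx": -0.03,"ty": 0,"tz": 0,"rx": 0,"ry": 0,"rz": 0,"fingers": -1}
  ]
}}

```text
clock: 11.17
position: [0.6443, 0.1608, 0.3215]
orientation: [-90.1, -0.0, 79.3]
wrist_force: [0.6, 1.6, 1.9]
opening: 0.0004
```

Emit:
{"api": "drive_tool", "payload": {
  "targets": [
    {"tx": -0.005,"ty": 0,"tz": 0,"rx": 0,"ry": 0,"rz": 0,"fingers": -1},
    {"tx": -0.01,"ty": 0,"tz": 0,"rx": 0,"ry": 0,"rz": 0,"fingers": -1},
    {"tx": -0.014,"ty": 0,"tz": 0,"rx": 0,"ry": 0,"rz": 0,"fingers": -1},
    {"tx": -0.017,"ty": 0,"tz": 0,"rx": 0,"ry": 0,"rz": 0,"fingers": -1},
    {"tx": -0.018,"ty": 0,"tz": 0,"rx": 0,"ry": 0,"rz": 0,"fingers": -1}
  ]
}}

```text
clock: 11.58
position: [0.6409, 0.1434, 0.3203]
orientation: [-90.0, 0.0, 79.3]
wrist_force: [0.7, 1.5, 1.7]
opening: -0.0002
```

```bash
python3 - <<'E'
from h import *
s=bot.sense();print(s['position'],s['wrist_force'])
P=s['position']-HUB; print(P@EX,P@EY,P[2])
cv2.imwrite("pics/w10.png",cams.read_camera("wrist"))
im=cams.read_camera("scene")[180:380,220:460]
cv2.imwrite("pics/s10.png",cv2.resize(im,None,fx=640/im.shape[1],fy=640/im.shape[1],interpolation=2))
E
```

```text
[0.6409 0.1434 0.3203] [0.6714 1.4854 1.6759]
-8.12318579380436e-05 0.04819708111289246 0.13534634782514682
```

View pics/w10.png

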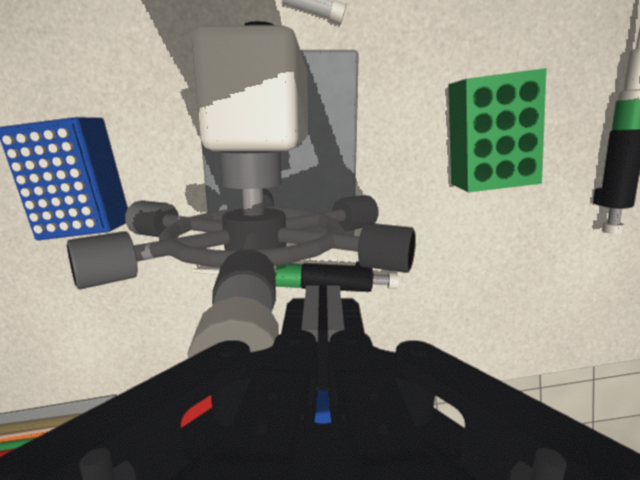

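View pics/s10.png

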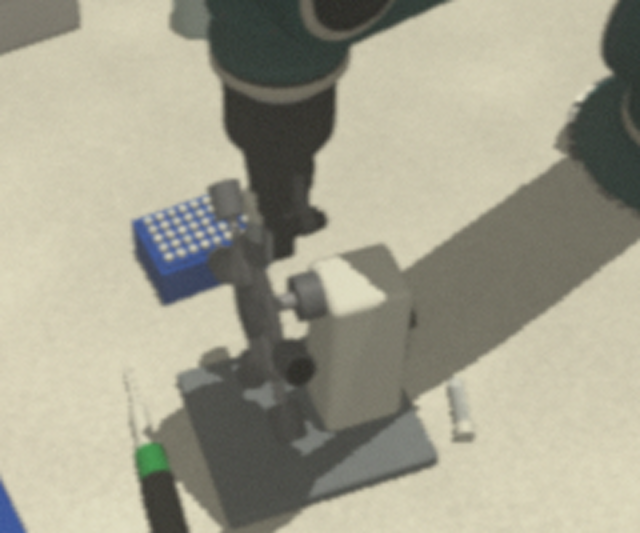

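```bash
python3 - <<'E'
from h import *
s=bot.sense()
for uv in ((73,266),(412,250),(233,325)): print(uv,wang(uv,s))
E
```

```text
(73, 266) (np.float64(-0.08167541554511316), np.float64(0.07336824176831752), np.float64(0.10978967348818014), np.float64(48.06695110967034))
(412, 250) (np.float64(0.10070250620636333), np.float64(0.04750760048740002), np.float64(0.11134615781567433), np.float64(-64.74384954422392))
(233, 325) (np.float64(0.015298627555995073), np.float64(0.1338436330325366), np.float64(0.13471512947121186), np.float64(-6.520736603298127))
```

Emit:
{"api": "drive_tool", "payload": {
  "targets": [
    {"tx": -0.004,"ty": 0,"tz": 0,"rx": 0,"ry": 0,"rz": 0,"fingers": -1},
    {"tx": -0.008,"ty": 0,"tz": 0,"rx": 0,"ry": 0,"rz": 0,"fingers": -1},
    {"tx": -0.012,"ty": 0,"tz": 0,"rx": 0,"ry": 0,"rz": 0,"fingers": -1},
    {"tx": -0.015,"ty": 0,"tz": 0,"rx": 0,"ry": 0,"rz": 0,"fingers": -1},
    {"tx": -0.016,"ty": 0,"tz": 0,"rx": 0,"ry": 0,"rz": 0,"fingers": -1}
  ]
}}

```text
clock: 12.1
position: [0.6379, 0.1276, 0.3204]
orientation: [-90.0, 0.0, 79.3]
wrist_force: [0.8, 1.0, 0.2]
opening: 0.0002
```

```bash
python3 - <<'E'
from h import *
s=bot.sense();P=s['position']-HUB; print(P@EX,P@EY,P[2])
cv2.imwrite("pics/w11.png",cams.read_camera("wrist"))
E
```

```text
-7.893399048979935e-05 0.03212208866943789 0.13538692023321602
```

Emit:
{"api": "drive_tool", "payload": {
  "targets": [
    {"tx": 0.01,"ty": 0,"tz": 0,"rx": 0,"ry": 0,"rz": 0,"fingers": -1},
    {"tx": 0.03,"ty": 0,"tz": 0,"rx": 0,"ry": 0,"rz": 0,"fingers": -1},
    {"tx": 0.05,"ty": 0,"tz": 0,"rx": 0,"ry": 0,"rz": 0,"fingers": -1},
    {"tx": 0.07,"ty": -0.01,"tz": 0,"rx": 0,"ry": 0,"rz": 0,"fingers": -1},
    {"tx": 0.08,"ty": -0.02,"tz": 0,"rx": 0,"ry": 0,"rz": 0,"fingers": -1}
  ]
}}

```text
clock: 12.57
position: [0.6528, 0.2093, 0.3395]
orientation: [-89.9, 0.0, 79.4]
wrist_force: [-0.6, -0.3, 0.4]
opening: -0.0002
```

Emit:
{"api": "drive_tool", "payload": {
  "targets": [
    {"tx": 0.01,"ty": -0.03,"tz": 0,"rx": 0,"ry": 0,"rz": 0,"fingers": -1},
    {"tx": 0.01,"ty": -0.06,"tz": 0,"rx": 0,"ry": 0,"rz": 0,"fingers": -1},
    {"tx": 0.01,"ty": -0.09,"tz": 0,"rx": 0,"ry": 0,"rz": 0,"fingers": -1},
    {"tx": 0.01,"ty": -0.11,"tz": 0,"rx": 0,"ry": 0,"rz": 0,"fingers": -1},
    {"tx": 0.01,"ty": -0.12,"tz": 0,"rx": 0,"ry": 0,"rz": 0,"fingers": -1}
  ]
}}

```text
clock: 12.98
position: [0.6546, 0.2174, 0.4634]
orientation: [-90.2, -0.1, 79.3]
wrist_force: [0.1, -0.9, -0.0]
opening: -0.0
```

```bash
python3 - <<'E'
from h import *
s=bot.sense();P=s['position']-HUB; print(P@EX,P@EY,P[2])
cv2.imwrite("pics/w12.png",cams.read_camera("wrist"))
im=cams.read_camera("scene"); cv2.imwrite("pics/s12f.png",im); im=im[180:380,220:460]
cv2.imwrite("pics/s12.png",cv2.resize(im,None,fx=640/im.shape[1],fy=640/im.shape[1],interpolation=2))
im=cams.read_camera("top"); cv2.imwrite("pics/t12f.png",im)
E
```

```text
-0.00031206920540746176 0.12344101948177065 0.27843516525173817
```

View pics/w12.png

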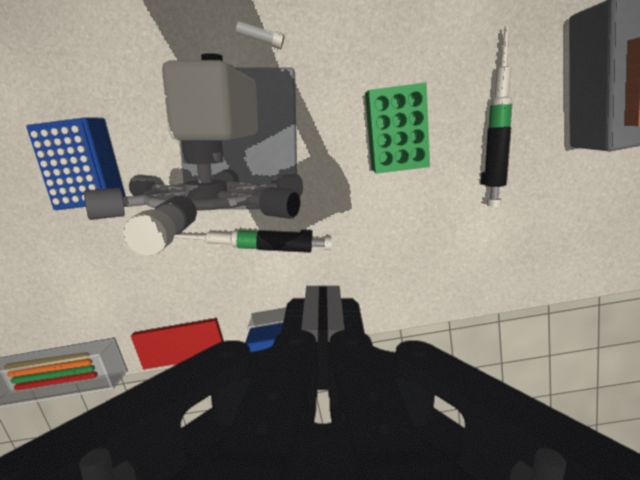

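View pics/s12.png

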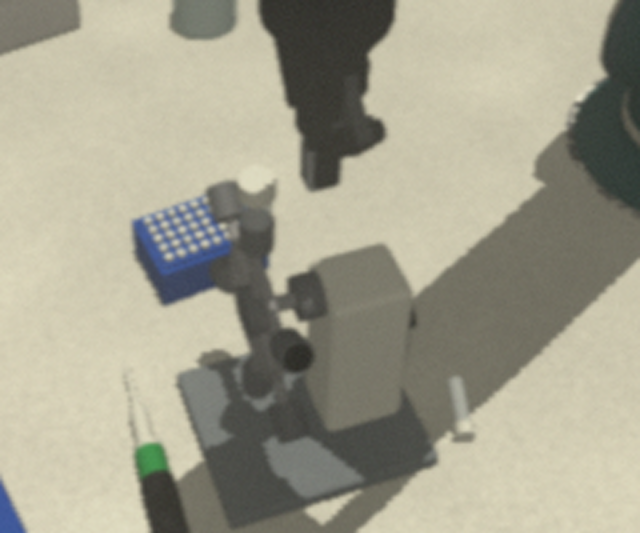

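View pics/t12f.png

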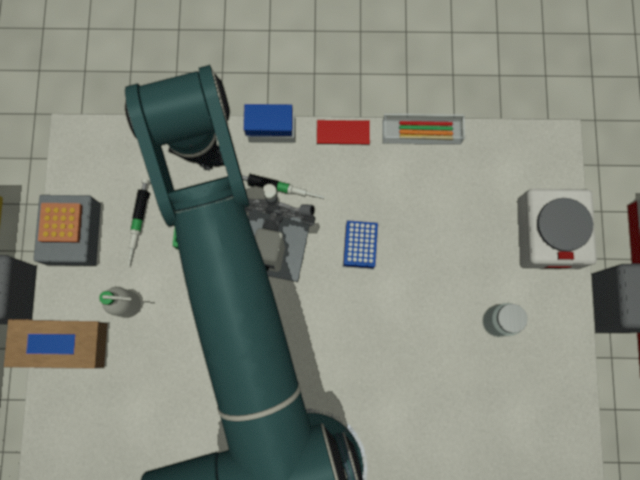

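```bash
python3 - <<'E'
from h import *
s=bot.sense()
w=cv2.imread("pics/w12.png");sc=cv2.imread("pics/s12f.png");t=cv2.imread("pics/t12f.png")
def cen(im,x0,y0,x1,y1,thr):
    g=cv2.cvtColor(im,cv2.COLOR_BGR2GRAY)[y0:y1,x0:x1]; h=cv2.cvtColor(im,cv2.COLOR_BGR2HSV)[y0:y1,x0:x1]
    m=((g>thr)).astype(np.uint8); n,l,st,c=cv2.connectedComponentsWithStats(m)
    for i in range(1,n):
        if st[i,4]>20: print(st[i]+[x0,y0,0,0,0],c[i]+[x0,y0])
cen(w,110,190,190,265,185); 
for n,im,b in (("w",w,(110,190,240,270)),("s",sc,(295,235,340,285)),("t",t,(250,175,300,225))):
    c=im[b[1]:b[3],b[0]:b[2]]; cv2.imwrite(f"pics/z{n}.png",cv2.resize(c,(c.shape[1]*500//c.shape[0],500),interpolation=2))
E
```

```text
[ 110  206   80   59 2958] [145.3867 242.3232]
```

View pics/zw.png

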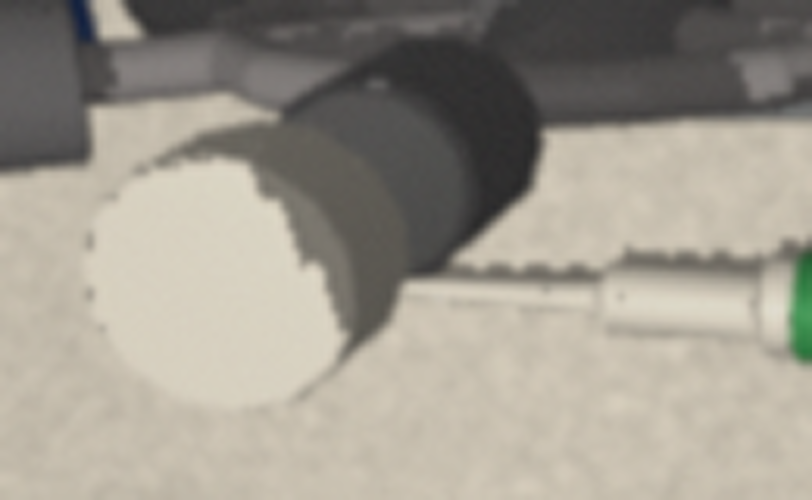

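View pics/zs.png

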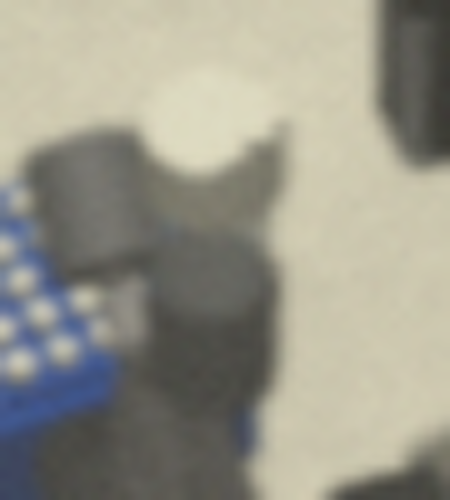

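View pics/zt.png

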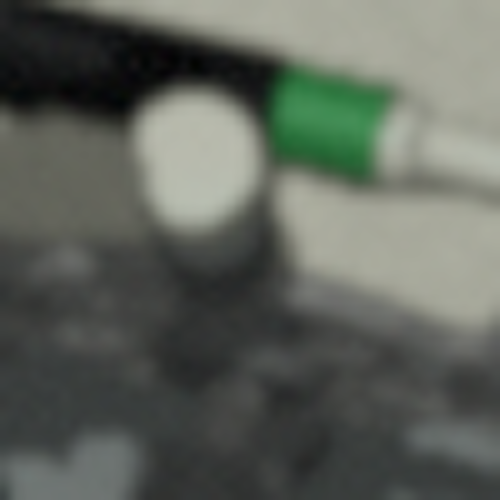

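```bash
python3 - <<'E'
from h import *
s=bot.sense()
rs=[wray(145.5,235.1,s),ray("scene",316.2,247.2),ray("top",270,191)]
def tri(rs):
    A=np.zeros((3,3));b=np.zeros(3)
    for o,d in rs:
        d=d/np.linalg.norm(d);M=np.eye(3)-np.outer(d,d);A+=M;b+=M@o
    return np.linalg.solve(A,b)
for sel in ((0,1,2),(0,1),(1,2),(0,2)):
    p=tri([rs[i] for i in sel]); P=p-HUB; print(sel,p,'rel',P@EX,P@EY,P[2],np.degrees(np.arctan2(-P@EY,P[2])))
    
for o,d in rs:
    P=o+d*((HUB-o)@EX/(d@EX))-HUB; print('on wheel plane',P@EY,P[2])
    P=o+d*((.340-o[2])/d[2])-HUB; print('on z .34',P@EX,P@EY)
# other sockets mouths, wrist
for uv in ((88,204),(295,204)): print(wang(uv,s))
E
```

```text
(0, 1, 2) [0.6336 0.0975 0.3341] rel 0.0013321648706288865 0.001801304870876916 0.14905726006354336 -0.6923657595147272
(0, 1) [0.6336 0.1004 0.3371] rel 0.0007164687400531761 0.004628668044561014 0.1521037059581941 -1.7430300207619231
(1, 2) [0.6331 0.0971 0.3339] rel 0.0008306627169025365 0.001325569814917966 0.14885709502843086 -0.5102044236348082
(0, 2) [0.6353 0.0962 0.3309] rel 0.0032024457788818943 0.0008581542999383774 0.14593006091195065 -0.336928885594071
on wheel plane 0.0059571719903288405 0.15650192774036792
on z .34 0.0004447279963219857 0.005233498027505708
on wheel plane 0.0044508465966658015 0.15089092001135324
on z .34 0.0013218186724649676 0.008422078303769231
on wheel plane -0.0006375260282607529 0.15832024309784548
on z .34 0.0008773287041578745 -0.00023519179441977158
(np.float64(-0.09058191230020368), np.float64(0.05678872837199089), np.float64(0.10691137687856028), np.float64(57.91507154636693))
(np.float64(0.09791403711205604), np.float64(0.056711249191512936), np.float64(0.11315177616123825), np.float64(-59.920823198022184))
```

```bash
python3 - <<'E'
from h import *
s=bot.sense(); print(s['clock'],s['joint_vel'],s['wrist_force'])
print(bot.hand_in())
E
```

```text
13.1333 [-0.1746  0.3218  2.3298  0.0105 -0.5511 -0.0898] [ 0.9786 -0.1422 -0.7283]
the job is handed in; nothing more can be done
None
```

I handed the job in with the tube pointing up, about 1° short of vertical against the 5° allowed. The clock stood at 13.1 s.

**How it was done:** with the fingers shut, I pushed three empty sockets one after another towards the rotator's -y. I then nudged the tube's cap upright from its +y side and retreated up and away. The wrist force reading was 4 N or less at the end of every call, and nothing was gripped.

**Last checks:**
- **Tube angle:** triangulating the cap with all three cameras gave about -0.7°. The camera pairs ranged from -0.3° to -1.7°.
- **Single-view spread:** taken alone, the views disagreed more. They put the cap between 0 and 8 mm to the +y side of the hub, or 0 to -3°.
- **Neighbouring sockets:** the two sockets beside the tube gave about -1.0°, and they stood at equal heights, which suggests no tilt.
- **Rotator:** its slab corners showed no visible shift between the scene pictures taken during the first push and at the end. I compared these by eye and did not re-measure the pose.
- **Clearance:** the fingertips finished about 10 cm above the top of the cap and 12 cm to its side, with the arm still settling slightly.

I did not re-measure the positions of the other things on the bench. The arm passed well above those in its path.

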